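# Knock the worn bushing out of a handpiece shell

### The job

Take the knock-out rod (the one with the straight round wooden handle) from its storage tube and push it down through the bore of the clamped handpiece shell until the seated brass bushing drops into the catch tray below. Then draw the rod out and put it back in its own storage tube, fully home with the handle resting on the rim, leaving the bushing in the tray, the mushroom-headed rod in its holder and everything else on the bench where it is.

Things in the scene. Friction and masses are not known exactly. Their poses are not given: they have to be found in the camera images.
- fixture: fixed fixture: dark steel catch tray (110 x 70 mm, rim 18 mm high) with two steel cheeks 95 mm high clamping an upright aluminium handpiece shell, 50 mm outside diameter, from 45 to 111 mm above the bench, over the tray. Origin: centre of the underside, on the bore's axis; z up; x along the tray's long side, y from cheek to cheek
- bore_mouth (a point): centre of the vertical through bore at the shell's top face, 111 mm above the bench. From the top: conical lead-in 22 mm wide, narrowing to 15 mm over 5 mm; 15 mm diameter down to 81 mm above the bench; then a 21 mm counterbore, open at the bottom (45 mm), in which the bushing sits against the step
- tray_floor (a point): centre of the catch tray's floor, under the bore, 6 mm above the bench
- bushing: brass bushing, 20 mm diameter, 22 mm long, about 50 g, in the shell's counterbore, its top face 30 mm below bore_mouth; origin: centre of its lower end, z along its axis. Hidden spring balls hold it: a push of 5 to 15 N starts it, then it drags with 2 to 7 N, and drops out once the rod's tip is about 62 mm below bore_mouth
- bushing_center (a point): middle of the bushing
- ejector: knock-out rod, upright in tube: steel shaft 12 mm thick, 70 mm long, then a straight round wooden handle 26 mm thick, 50 mm long, brass ring at its lower end; about 110 g. Origin: centre of the tip's end face; z up to the handle. The handle's flat lower shoulder (70 mm above the tip) stops on the rim of tube or shell; on the shell the tip is then 70 mm below bore_mouth
- ejector_tip (a point): centre of the shaft's lower end face
- ejector_grip (a point): on the rod's axis 100 mm above the tip, the middle-upper part of the handle, where it can be gripped from above
- tube: fixed storage tube of the knock-out rod: upright aluminium tube on a 62 mm square, 15 mm thick wooden foot, rim 95 mm above the bench, 31 mm across. Inside 15 mm diameter, 80 mm deep, with a lead-in cone 22 mm wide, 5 mm deep. Origin: centre of the foot's underside, z up. With the rod fully home (shoulder on the rim) its tip is 25 mm above the bench
- tube_mouth (a point): centre of the tube at its rim, 95 mm above the bench
- wide_tube: fixed storage holder of the other rod, like tube but 39 mm across at the rim, 23 mm inside. Origin: centre of the foot's underside
- gauge_ring: bystander, leave alone: steel gauge plug, a 28 mm disc 18 mm high; origin at the middle of its underside
- bench_block: bystander, leave alone: small steel bench block, 30 x 30 x 16 mm; origin at the middle of its underside
- hammer: bystander, leave alone: hammer, wooden handle, 260 mm, lying; origin at the middle of its underside
- jar: bystander, leave alone: amber glass jar with a steel lid, 48 mm across, 50 mm high; origin at the middle of its underside
- dish: bystander, leave alone: white ceramic dish, 70 mm across, 26 mm high; origin at the middle of its underside
- handpiece: bystander, leave alone: aluminium hand grinder, 140 mm long, lying; origin at the middle of its underside
- file: bystander, leave alone: file with a dark wooden handle, 240 mm long, lying; origin at the middle of its underside
- fat_rod: the other rod, which must stay in its holder: steel shaft 20 mm thick (too thick for the shell's bore), with a wooden mushroom head 44 mm across, its top 137 mm above the bench; it stands in the holder wide_tube. Origin: centre of its tip's end face

How it is judged:
On the way, in this order (a step that is already met when the one before it is completed fails the run):
1. the knock-out rod's tip is pushed down the bore past the bushing's seat (more than 39 mm below the bore's mouth) (z of ejector_tip in the frame of fixture between 0.03 and 0.072 m and horizontal distance between ejector_tip and bore_mouth below 0.01 m), for 0.05 s.
2. the bushing has dropped into the catch tray (z of bushing_center in the frame of fixture below 0.03 m and horizontal distance between bushing_center and tray_floor below 0.06 m), for 0.1 s.
At the end, for the whole second after the job is handed in: The bushing lies at rest in the catch tray (its centre less than 30 mm above the bench, within 60 mm of the tray's centre); the knock-out rod stands released and at rest in its own tube, fully home (tip within 4 mm of its seated height, within 6 mm of the tube's axis, tilted less than 0.12 rad) (all of step 2 and linear speed of each of bushing, ejector below 0.03 m/s and horizontal distance between ejector_tip and tube_mouth below 0.006 m and z of ejector_tip in the frame of tube between 0.01 and 0.029 m and angle between ejector's own z axis and vertical below 0.12 rad); the robot touches nothing.
It fails at once if the mushroom-headed rod is lifted or shifted more than 15 mm, or another thing on the bench is shifted more than 20 mm (distance of any of gauge_ring, bench_block, hammer, jar, dish, handpiece, file from where it was at the start of the episode above 0.02 m or distance of fat_rod from where it was at the start of the episode above 0.015 m).
It also fails if it takes over 56 s, if anything falls off the work surface, if the arm or the gripper's body presses on something with over 40 N, if the wrist force passes 120 N, or if a joint passes its speed limit or range.

### The arm

A 6-joint arm with a two-finger parallel gripper is mounted at the origin on the work surface. World frame = base frame: x ahead of the robot, y to its left, z up, the work surface at z = 0. Lengths are in m, angles in rad, forces in N, time in s.
With the tool pointing down it reaches from about 0.425 to 1.125 m from the base axis. Payload 14.9 kg.
Tool frame: the origin (TCP) lies on the front face of the gripper's body, between the roots of the fingers; the fingertips stand 78 mm ahead of it and the grasp point (between the pads) lies 60 mm ahead of it (manip.nose_length is the distance from the TCP to the fingertips, in m); z points along the fingers, y is the line along which they close (so a half turn about z gives the same grasp; the last joint's range is limited). The gripper opens to 91 mm and grips with 3 to 60 N. Pads are 32 mm wide; open, the fingers measure 118 mm over their backs; the gripper's body (76 mm by 178 mm) begins 60 mm behind the grasp point.
Start: joints at [-1.382, 0.379, 1.734, -0, 1.028, -0.033], TCP at [0.154, -0.683, 0.292] pointing down, gripper open.
Joint ranges: [-2.77, 2.77], [-0.74, 2.19], [0, 2.66], [-1.06, 4.2], [0.31, 2.87], [-3.08, 3.08]. Speed limits (rad/s): [1.89, 1.89, 2.39, 3.14, 3.14, 3.14].

### API

Orientations are given as a unit quaternion [w, x, y, z].
In Python, from plant import manip gives the robot as it stands.
- The arm moves only by the tool send_rows, never from a script. Its argument "deltas" is a list of rows, each a list of 7 numbers: the closure, from -1 (fully open) to 1 (shut), so that 0 is half open, then the shift along the tool's x, y, z in cm, then the turn, a rotation vector about the tool's x, y, z in degrees. In form: [[gripper, tx, ty, tz, wx, wy, wz], ...]. A call has 1 to 5 rows; each row is the pose to reach, as a shift and turn from the pose commanded when the call began, along the tool's axes at that moment; what a row does not reach only later rows make up. A row lasts 1/8 s, in which the tool goes at most 62.5 mm and 10.7 degrees, less where a joint would pass 70% of its speed; a pose out of reach is approached as far as the arm can. A call with a gripper value outside its range is refused whole. The fingers move at their own pace and stop on an object; "squeeze" is the grip in N (left out, the last holds). Time passes only in rows, so rows that repeat a pose let the fingers close. It gives the time, the measured TCP pose, the force, the opening and the grip force at its end, in the units of the state.
- manip.read_state(): the state, without advancing time (a new reading comes with each control period).
- manip.capture(name): name is "scene" or "top" or "wrist"; returns a dict with "color" (480x640x3 uint8, blue, green, red), "mtx" (3x3 intrinsics, pixels), "distortion" ([k1, k2, p1, p2, k3] as OpenCV has them; the pictures are not rectified), "rvec" (rotation vector, rad) and "tvec" (3), from world to camera coordinates, as OpenCV has them; the wrist camera has in their place "hand_eye" (4x4, takes a point from camera to tool coordinates, whose origin is the TCP and whose axes are the flange's). Camera axes: x right, y down, z forward; pixel columns grow to the right and rows downward; lengths in m; the calibration is good to about 2 mm. A picture is of the moment at which its call begins: read the wrist's pose just before it. There is no depth.
- manip.finish_job(): hands the job in; it is judged then, once.
Trained networks look in a picture, given as the dict that the camera call returned (one of the last four; its "shot" number tells which), for a name from the list of things; names that differ only in an ending like _2 or _b are one class to them, and where a whole thing is asked for, a point or a joint stands for the part that bears it (a point fixed in the world has none). Each returns a list of dicts, best first, with "score" (0 to 1); they miss things now and then, are a little off and sometimes report something else, mostly with a low value. They report only what shows in the picture. A call takes as long as a camera call.
- manip.boxes_of(picture, target): "point" ([x, y, z] in m, in world coordinates, good to about 4 mm: the middle of the surface that is visible of it).
- manip.cut_out(picture, target): "region" (480x640 bool, what is visible of it).
The state is a dict: "time_s": time; "q": joint angles; "dq": joint speeds; "joint_torque": joint torques, N m; "position": TCP position; "orientation": TCP orientation; "ft_force": force on the tool from outside, world axes, zero at the start; "torque": the same for the moment, N m; "grip_width": finger opening in m; "finger_force": force on a finger pad.
Only numpy, scipy, OpenCV 4.12 (cv2) and the standard library are available. Lean on these libraries where they do the work, as an engineer would, in place of code of your own. Each camera call takes 0.05 s, during which the arm holds its last target. There are 200 camera calls.

## Working session

There is one attempt and no reset: what is moved stays moved. The work goes in short steps, Python scripts to look and compute and a tool call to move; the robot and the scene stay as the last step left them, time stands still between calls to the robot, and variables do not carry over. Pictures are saved under pics/ and viewed, at most 10 in all, crops included, and the job is handed in when it is done.

Besides the shell and the picture viewer there is one more tool, called after "Request:" as name(argument=value, ...), one argument or row to a line, values as JSON. send_rows: Moves the arm, as the interface text tells. Its arguments: {"type":"object","properties":{"deltas":{"type":"array","items":{"type":"array","items":{"type":"number"}}},"squeeze":{"type":"number"}},"required":["deltas"]}

```bash
mkdir -p pics
cat > h.py <<'E'
import numpy as np,cv2
from plant import manip
E
python3 - <<'E'
from h import *
s=manip.read_state();print({k:np.round(v,4) for k,v in s.items()})
for c in("scene","top"):
    p=manip.capture(c);cv2.imwrite(f"pics/{c}0.png",p["color"])
    for t in("ejector","tube","fixture","bore_mouth","wide_tube","fat_rod","tube_mouth","ejector_grip"):
        try:
            print(c,t,[(np.round(d["point"],3),round(d["score"],2)) for d in manip.boxes_of(p,t)[:3]])
        except Exception as e: print(c,t,e)
E
```

```text
{'time_s': np.float64(0.0), 'q': array([-1.3823,  0.3794,  1.7348, -0.    ,  1.0285, -0.0333]), 'dq': array([-0.0001,  0.0009,  0.0001, -0.0001, -0.0002,  0.001 ]), 'joint_torque': array([-6.90000e-03, -7.63732e+01, -4.34373e+01,  6.48000e-02,
        4.26000e-02, -1.00000e-04]), 'position': array([ 0.1539, -0.6825,  0.2916]), 'orientation': array([-6.000e-04,  9.939e-01,  1.107e-01, -0.000e+00]), 'ft_force': array([-0.6627, -0.8637,  0.26  ]), 'torque': array([-0.0412, -0.0259, -0.0399]), 'finger_force': np.float64(0.0), 'grip_width': np.float64(0.0911)}
scene ejector [(array([0.6  , 0.18 , 0.129]), 0.51)]
scene tube [(array([0.6  , 0.178, 0.013]), 0.72)]
scene fixture [(array([ 0.536, -0.042,  0.047]), 0.6)]
scene bore_mouth [(array([ 0.534, -0.045,  0.048]), 0.82)]
scene wide_tube [(array([ 0.522, -0.223,  0.012]), 0.77)]
scene fat_rod [(array([ 0.517, -0.215,  0.125]), 0.59), (array([0.553, 0.08 , 0.015]), 0.31)]
scene tube_mouth [(array([0.598, 0.174, 0.017]), 0.6), (array([0.725, 0.15 , 0.021]), 0.31)]
scene ejector_grip [(array([0.597, 0.181, 0.132]), 0.71)]
top ejector [(array([0.59 , 0.182, 0.144]), 0.78), (array([ 0.509, -0.209,  0.133]), 0.67)]
top tube [(array([0.583, 0.178, 0.014]), 0.84), (array([ 0.524, -0.03 ,  0.078]), 0.37)]
top fixture [(array([ 0.518, -0.027,  0.024]), 0.74)]
top bore_mouth [(array([ 0.514, -0.027,  0.022]), 0.91)]
top wide_tube [(array([ 0.498, -0.197,  0.015]), 0.9)]
top fat_rod [(array([ 0.507, -0.209,  0.135]), 0.89)]
top tube_mouth [(array([0.585, 0.177, 0.013]), 0.62)]
top ejector_grip [(array([0.588, 0.182, 0.146]), 0.82), (array([ 0.5  , -0.198,  0.013]), 0.66)]
```

View pics/scene0.png

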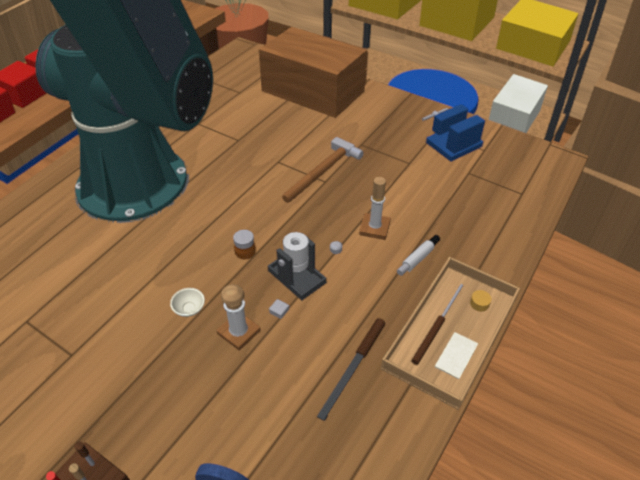

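View pics/top0.png

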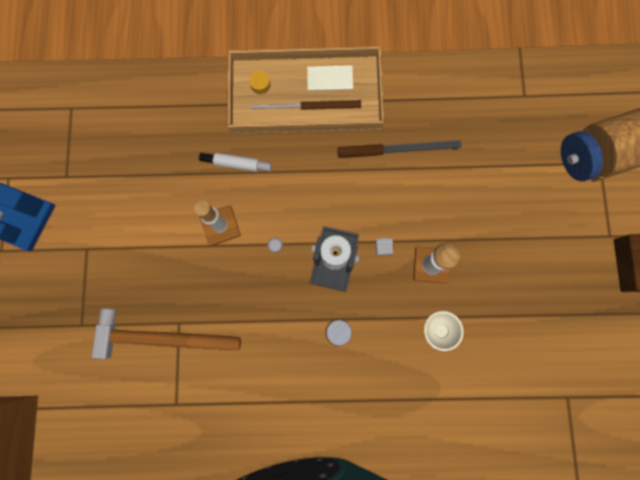

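The scene view shows the rod with the straight handle at about (378,190), the fixture at (296,260) and the mushroom rod at (235,310). In the top view, the handle's top is at about (204,209), the bore at (337,253) and the mushroom rod at (447,257).

```bash
cat >> h.py <<'E'
def ray(p,uv,T=None):
    n=cv2.undistortPoints(np.array([[uv]],float),p["mtx"],np.array(p["distortion"],float))[0,0]
    d=np.array([n[0],n[1],1.])
    if "rvec" in p:
        R=cv2.Rodrigues(np.array(p["rvec"],float))[0];return -R.T@np.ravel(p["tvec"]),R.T@d
    return T[:3,3],T[:3,:3]@d
def onz(p,uv,z,T=None):
    c,d=ray(p,uv,T);return c+d*(z-c[2])/d[2]
def wristT(s,p):
    from scipy.spatial.transform import Rotation as R
    q=s["orientation"];T=np.eye(4);T[:3,:3]=R.from_quat([q[1],q[2],q[3],q[0]]).as_matrix();T[:3,3]=s["position"]
    return T@np.array(p["hand_eye"])
def wshot(name):
    s=manip.read_state();p=manip.capture("wrist");cv2.imwrite(f"pics/{name}.png",p["color"]);return s,p,wristT(s,p)
E
python3 - <<'E'
from h import *
p=manip.capture("top")
print("handle",onz(p,(204,209),.145),"shell",onz(p,(336,251),.111),"fat",onz(p,(447,256),.137))
a=p["color"][170:290,185:375];b=p["color"][180:280,0:1]
cv2.imwrite("pics/topcrop.png",cv2.resize(a,None,fx=4,fy=4,interpolation=cv2.INTER_CUBIC))
c=manip.capture("scene")
print("scene handle",onz(c,(379.5,181),.145),"shell",onz(c,(296,240),.111))
print(manip.capture("wrist")["hand_eye"])
E
```

```text
handle [0.59067818 0.18199454 0.145     ] shell [ 0.52197502 -0.03063365  0.111     ] fat [ 0.50553743 -0.20656684  0.137     ]
scene handle [0.59431726 0.18583393 0.145     ] shell [ 0.52360069 -0.02509553  0.111     ]
[[ 5.42880131e-04 -9.59230151e-01 -2.82625587e-01  7.93802946e-02]
 [ 9.99999851e-01  5.38814363e-04  9.21115020e-05 -2.70332705e-04]
 [ 6.39265957e-05 -2.82625595e-01  9.59230300e-01 -9.27225741e-02]
 [ 0.00000000e+00  0.00000000e+00  0.00000000e+00  1.00000000e+00]]
```

Request:
send_rows(
  deltas=[
    [-1, 5, -4, 0, 0, 0, 6],
    [-1, 10, -8, 0, 0, 0, 12.7],
    [-1, 14, -13, 0, 0, 0, 12.7],
    [-1, 18, -18, 0, 0, 0, 12.7],
    [-1, 22, -23, 0, 0, 0, 12.7],
  ],
)

```text
time_s: 1.68
position: [0.3152, -0.4152, 0.2924]
orientation: [0.0, 1.0, -0.0, 0.0]
ft_force: [0.9, -0.5, 1.2]
grip_width: 0.0911
finger_force: 0.0
```

Request:
send_rows(
  deltas=[
    [-1, 3, -5.4, 0, 0, 0, 0],
    [-1, 6, -10.8, 0, 0, 0, 0],
    [-1, 9, -16.2, 0, 0, 0, 0],
    [-1, 12, -21.6, 0, 0, 0, 0],
    [-1, 15, -27, 0, 0, 0, 0],
  ],
)

```text
time_s: 2.3
position: [0.4654, -0.145, 0.2927]
orientation: [0.0, 1.0, 0.0, 0.0]
ft_force: [0.5, -0.7, -0.7]
grip_width: 0.0911
finger_force: 0.0
```

Request:
send_rows(
  deltas=[
    [-1, 2.75, -5.6, 0, 0, 0, 0],
    [-1, 5.5, -11.2, 0, 0, 0, 0],
    [-1, 5.5, -11.2, 0, 0, 0, 0],
  ],
)

```text
time_s: 2.68
position: [0.5208, -0.0318, 0.2924]
orientation: [-0.0, 1.0, 0.002, 0.0]
ft_force: [0.2, -1.4, -0.6]
grip_width: 0.0909
finger_force: 0.0
```

Run:
```python
from h import *
s,p,T=wshot("wb0");print(s["position"],s["time_s"])
for t in("fixture","bore_mouth"):print([(np.round(d["point"],4),round(d["score"],2)) for d in manip.boxes_of(p,t)[:2]])
g=cv2.cvtColor(p["color"],cv2.COLOR_BGR2GRAY)
c=cv2.HoughCircles(g,cv2.HOUGH_GRADIENT,1.5,5,param1=100,param2=40,minRadius=8,maxRadius=120)
if c is not None:
    for u,v,r in c[0][:8]:print(u,v,r,np.round(onz(p,(u,v),.111,T),4))
```

```text
[ 0.52084261 -0.03179363  0.29241035] 2.675
[]
[(array([ 0.5408, -0.0352,  0.0916]), 0.93)]
405.75 261.75 97.7 [ 0.5001 -0.097   0.111 ]
249.75 263.25 97.7 [0.4984 0.0156 0.111 ]
234.75 263.25 97.7 [0.4983 0.0265 0.111 ]
411.75 281.25 117.5 [ 0.4849 -0.1025  0.111 ]
396.75 263.25 97.7 [ 0.4989 -0.0906  0.111 ]
411.75 263.25 97.7 [ 0.499  -0.1015  0.111 ]
396.75 269.25 104.299995 [ 0.4943 -0.0909  0.111 ]
246.75 269.25 104.299995 [0.4937 0.018  0.111 ]
```

View pics/wb0.png

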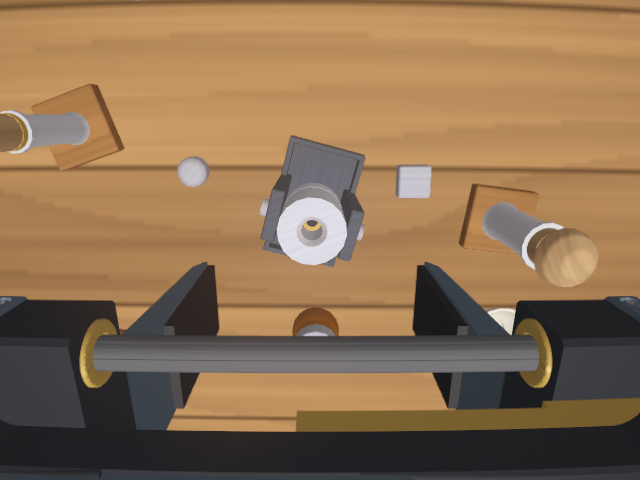

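The wrist picture shows the shell's top disc centred at about (312,231), with the bore inside it. I'll fit the disc's outline.

```bash
cat >> h.py <<'E'
def blob(p,uv,lo=200,sat=40,r=60):
    "bright, unsaturated connected area round uv -> ellipse of hull"
    hsv=cv2.cvtColor(p["color"],cv2.COLOR_BGR2HSV)
    m=((hsv[...,2]>lo)&(hsv[...,1]<sat)).astype(np.uint8)
    w=np.zeros_like(m);cv2.circle(w,tuple(map(int,uv)),r,1,-1);m&=w
    n,l,st,ce=cv2.connectedComponentsWithStats(m)
    k=1+np.argmax(st[1:,4]);cs,_=cv2.findContours((l==k).astype(np.uint8),cv2.RETR_EXTERNAL,cv2.CHAIN_APPROX_NONE)
    return cv2.fitEllipse(cv2.convexHull(max(cs,key=len)))
E
python3 - <<'E'
from h import *
s,p,T=wshot("wb1")
for lo in(170,190,210,225):
    e=blob(p,(312,231),lo);print(lo,np.round(e[0],1),np.round(e[1],1),np.round(onz(p,e[0],.111,T),4))
print(onz(p,(312,231),.111,T), [onz(p,(a,231),.111,T)[1] for a in(277,347)])
E
```

```text
170 [306.4 228.4] [67.7 70.1] [ 0.5231 -0.0289  0.111 ]
190 [306.3 228.4] [67.4 69.7] [ 0.5231 -0.0289  0.111 ]
210 [306.3 228.6] [67.  69.4] [ 0.523  -0.0289  0.111 ]
225 [306.4 228.6] [66.6 69.4] [ 0.5229 -0.0289  0.111 ]
[ 0.5211888  -0.03285262  0.111     ] [np.float64(-0.008218445175073006), np.float64(-0.057481737548513635)]
```

Request:
send_rows(
  deltas=[
    [-1, 1.8, -5.3, 0, 0, 0, 0],
    [-1, 3.6, -10.6, 0, 0, 0, 0],
    [-1, 5.4, -15.9, 0, 0, 0, 0],
    [-1, 7.0, -21.2, 0, 0, 0, 0],
    [-1, 7.0, -21.2, 0, 0, 0, 0],
  ],
)

```text
time_s: 3.5
position: [0.5903, 0.1783, 0.2922]
orientation: [-0.0, 1.0, 0.001, 0.0]
ft_force: [-0.0, -0.2, 0.4]
grip_width: 0.091
finger_force: 0.0
```

Run:
```python
from h import *
s,p,T=wshot("we0");print(s["position"],s["time_s"])
for t in("ejector","ejector_grip"):print([(np.round(d["point"],4),round(d["score"],2)) for d in manip.boxes_of(p,t)[:2]])
```

```text
[0.5903455  0.17829003 0.29222819] 3.5
[(array([0.593 , 0.182 , 0.1412]), 0.76)]
[(array([0.5944, 0.1877, 0.1453]), 0.89)]
```

View pics/we0.png

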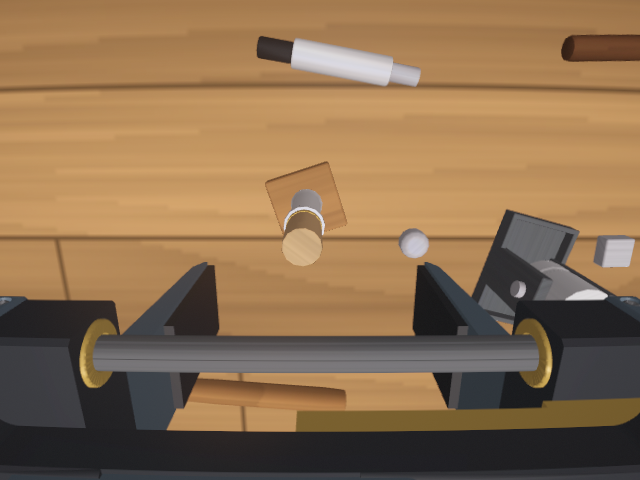

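The handle top is centred at about (302,247) in this picture, and the gauge plug is at (414,243).

Run:
```python
from h import *
s,p,T=wshot("we1");print(s["position"],s["time_s"])
hsv=cv2.cvtColor(p["color"],cv2.COLOR_BGR2HSV);print(hsv[247,270:335:4].tolist());print(hsv[225:275:4,300].tolist())
r=manip.cut_out(p,"ejector")
if r:
    m=r[0]["region"];v,u=np.nonzero(m);print(u.min(),u.max(),v.min(),v.max())
    low=m.copy();bot=v.max();rows=[(k,np.nonzero(m[k])[0].min(),np.nonzero(m[k])[0].max()) for k in range(bot-42,bot+1,3) if m[k].any()];print(rows)
for uv in((302,247),(301,247),(298,247)):print(onz(p,uv,.145,T))
```

```text
[0.58935962 0.17554729 0.29203808] 3.65
[[16, 126, 188], [16, 128, 188], [17, 98, 209], [17, 92, 211], [17, 91, 212], [17, 89, 214], [17, 92, 209], [17, 94, 207], [17, 92, 207], [17, 91, 202], [16, 91, 202], [16, 90, 201], [16, 127, 186], [16, 127, 186], [16, 125, 185], [16, 127, 185], [16, 127, 185]]
[[15, 112, 134], [17, 92, 209], [17, 94, 198], [17, 93, 202], [17, 93, 201], [17, 92, 206], [17, 91, 207], [17, 90, 212], [17, 90, 213], [17, 89, 213], [16, 128, 181], [16, 127, 183], [16, 129, 182]]
276 317 209 263
[(221, np.int64(283), np.int64(317)), (224, np.int64(282), np.int64(317)), (227, np.int64(282), np.int64(317)), (230, np.int64(280), np.int64(317)), (233, np.int64(279), np.int64(317)), (236, np.int64(278), np.int64(316)), (239, np.int64(277), np.int64(316)), (242, np.int64(276), np.int64(316)), (245, np.int64(276), np.int64(316)), (248, np.int64(277), np.int64(316)), (251, np.int64(278), np.int64(315)), (254, np.int64(279), np.int64(314)), (257, np.int64(281), np.int64(311)), (260, np.int64(285), np.int64(308)), (263, np.int64(295), np.int64(300))]
[0.59051337 0.18394693 0.145     ]
[0.5905138  0.18457024 0.145     ]
[0.59051506 0.18644026 0.145     ]
```

Run:
```python
from h import *
for i in range(3):
    s,p,T=wshot("we2")
    hsv=cv2.cvtColor(p["color"],cv2.COLOR_BGR2HSV);m=((hsv[...,1]<108)&(hsv[...,2]>190)).astype(np.uint8)
    m[:190]=0;m[290:]=0;m[:,:260]=0;m[:,340:]=0
    n,l,st,ce=cv2.connectedComponentsWithStats(m);k=1+np.argmax(st[1:,4])
    c,_=cv2.findContours((l==k).astype(np.uint8),cv2.RETR_EXTERNAL,cv2.CHAIN_APPROX_NONE)
    e=cv2.minEnclosingCircle(max(c,key=len));f=cv2.fitEllipse(cv2.convexHull(max(c,key=len)))
    print(s["time_s"],np.round(s["position"],4),s["orientation"].round(4),e,f,onz(p,e[0],.145,T).round(4),onz(p,f[0],.145,T).round(4))
```

```text
3.75 [0.5894 0.1755 0.2922] [ 1.e-04  1.e+00 -8.e-04 -1.e-04] ((296.691650390625, 245.4934844970703), 19.78755760192871) ((296.955078125, 245.15423583984375), (37.464778900146484, 39.34028625488281), 96.05449676513672) [0.5915 0.1872 0.145 ] [0.5918 0.187  0.145 ]
3.8 [0.5895 0.1757 0.2923] [ 0.e+00  1.e+00 -8.e-04 -0.e+00] ((297.2073059082031, 245.1306610107422), 19.88087272644043) ((297.2711486816406, 245.28208923339844), (37.31816101074219, 39.56422424316406), 93.50164794921875) [0.5918 0.1871 0.145 ] [0.5917 0.1871 0.145 ]
3.85 [0.5895 0.1759 0.2924] [ 0.e+00  1.e+00 -7.e-04  0.e+00] ((297.4933166503906, 245.8745880126953), 19.74237060546875) ((297.5624694824219, 245.4444122314453), (37.40586853027344, 39.465694427490234), 94.2711410522461) [0.5914 0.1871 0.145 ] [0.5917 0.1871 0.145 ]
```

Request:
send_rows(
  deltas=[
    [-1, 0.2, -1.1, 3, 0, 0, 0],
    [-1, 0.2, -1.1, 6, 0, 0, 0],
    [-1, 0.2, -1.1, 6, 0, 0, 0],
    [-1, 0.2, -1.1, 6, 0, 0, 0],
  ],
)

```text
time_s: 4.4
position: [0.5921, 0.188, 0.2333]
orientation: [-0.0, 1.0, -0.0, 0.0]
ft_force: [0.1, 0.3, -0.3]
grip_width: 0.0913
finger_force: 0.0
```

Run:
```python
from h import *
for i in range(2):
    s,p,T=wshot("we3")
    print(s["time_s"],np.round(s["position"],4),s["orientation"].round(4))
```

```text
4.4 [0.5921 0.188  0.2333] [-1.e-04  1.e+00 -1.e-04  4.e-04]
4.45 [0.5922 0.188  0.2336] [-2.e-04  1.e+00 -1.e-04  8.e-04]
```

View pics/we3.png

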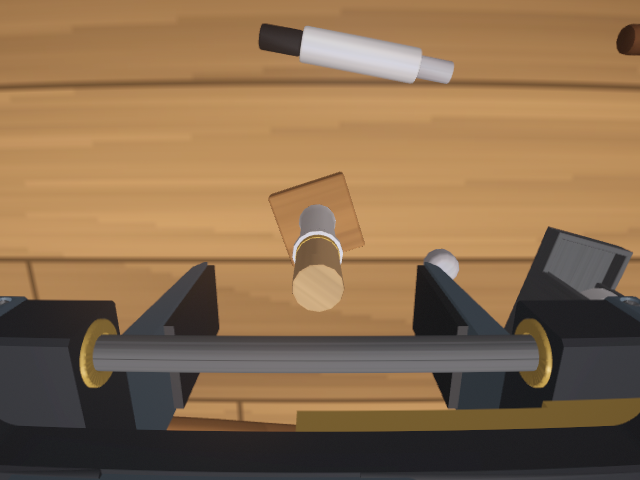

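The handle top is now centred at about (318,287), midway between the fingers.

```bash
cat >> h.py <<'E'
def wood(p,box,T,z=.145):
    hsv=cv2.cvtColor(p["color"],cv2.COLOR_BGR2HSV);m=((hsv[...,1]<108)&(hsv[...,2]>185)).astype(np.uint8)
    w=np.zeros_like(m);a,b,c,d=box;w[c:d,a:b]=1;m&=w
    n,l,st,ce=cv2.connectedComponentsWithStats(m);k=1+np.argmax(st[1:,4])
    c,_=cv2.findContours((l==k).astype(np.uint8),cv2.RETR_EXTERNAL,cv2.CHAIN_APPROX_NONE)
    f=cv2.fitEllipse(cv2.convexHull(max(c,key=len)));return f,onz(p,f[0],z,T).round(4)
E
python3 - <<'E'
from h import *
s,p,T=wshot("we4");print(s["position"],wood(p,(285,350,255,325),T))
E
```

```text
[0.59222126 0.18809302 0.23374624] (((317.6778869628906, 287.7485046386719), (46.382080078125, 50.8234977722168), 89.74483489990234), array([0.5918, 0.1871, 0.145 ]))
```

Request:
send_rows(
  deltas=[
    [-1, 0, 0.1, 2.5, 0, 0, 0],
    [-1, 0, 0.1, 4.8, 0, 0, 0],
    [-1, 0, 0.1, 4.8, 0, 0, 0],
    [-1, 0, 0.1, 4.8, 0, 0, 0],
  ],
)

```text
time_s: 5.05
position: [0.5922, 0.1873, 0.1855]
orientation: [-0.0, 1.0, 0.0, 0.001]
ft_force: [0.6, 0.8, 0.7]
grip_width: 0.0911
finger_force: 0.0
```

Request:
send_rows(
  deltas=[
    [1, 0, 0, 0, 0, 0, 0],
    [1, 0, 0, 0, 0, 0, 0],
    [1, 0, 0, 0, 0, 0, 0],
    [1, 0, 0, 0, 0, 0, 0],
    [1, 0, 0, 0, 0, 0, 0],
  ],
  squeeze=45,
)

```text
time_s: 5.68
position: [0.5916, 0.1871, 0.1842]
orientation: [0.0, 1.0, 0.0, 0.0]
ft_force: [-0.6, -0.4, -0.8]
grip_width: 0.044
finger_force: 0.0
```

Request:
send_rows(
  deltas=[
    [1, 0, 0, 0, 0, 0, 0],
    [1, 0, 0, 0, 0, 0, 0],
    [1, 0, 0, 0, 0, 0, 0],
    [1, 0, 0, 0, 0, 0, 0],
  ],
)

```text
time_s: 6.18
position: [0.5916, 0.1871, 0.1842]
orientation: [0.0, 1.0, 0.0, -0.0]
ft_force: [0.1, 0.3, -0.8]
grip_width: 0.0252
finger_force: 45.0
```

Request:
send_rows(
  deltas=[
    [1, 0, 0, -1.5, 0, 0, 0],
    [1, 0, 0, -4, 0, 0, 0],
    [1, 0, 0, -8, 0, 0, 0],
    [1, 0, 0, -12, 0, 0, 0],
    [1, 0, 0, -12, 0, 0, 0],
  ],
)

```text
time_s: 6.8
position: [0.5929, 0.1875, 0.3085]
orientation: [-0.001, 1.0, 0.0, 0.003]
ft_force: [-0.4, -0.4, -0.9]
grip_width: 0.0252
finger_force: 45.0
```

Run:
```python
from h import *
s,p,T=wshot("wl0");s,p,T=wshot("wl0");print(s["time_s"],s["position"],s["ft_force"],s["orientation"])
```

```text
6.85 [0.59202382 0.18726828 0.30624773] [ 0.92718646  0.38872168 -1.56392367] [-4.21250106e-04  9.99998810e-01  9.62232064e-05  1.48077702e-03]
```

View pics/wl0.png

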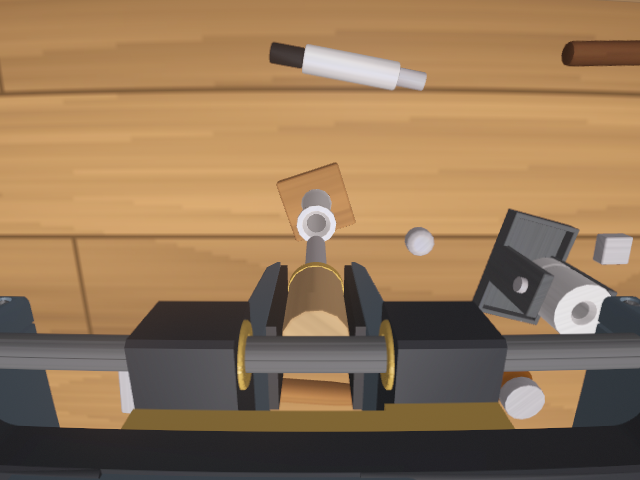

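The rod is held upright. The tube's mouth is free at about (316,222), the shaft's tip is near (316,238), and the shell's mouth is at (580,311).

Run:
```python
from h import *
s,p,T=wshot("wl1");print(s["position"])
for lo in(190,210):
    e=blob(p,(316,222),lo,40,26);print("tube",e,onz(p,e[0],.095,T).round(4))
    e=blob(p,(574,304),lo,40,45);print("shell",e,onz(p,e[0],.111,T).round(4),onz(p,(580,311),.105,T))
c=p["color"][185:285,266:366]
cv2.imwrite("pics/c.png",cv2.resize(c,None,fx=6,fy=6,interpolation=cv2.INTER_CUBIC))
# expected tip pixel for a straight rod
Ti=np.linalg.inv(T)
for z in(.146,):
    pt=np.array([s["position"][0],s["position"][1],s["position"][2]-.16,1]);q=(Ti@pt)[:3]
    print(cv2.projectPoints(q.reshape(1,1,3),np.zeros(3),np.zeros(3),p["mtx"],np.array(p["distortion"],float))[0].ravel())
```

```text
[0.59144842 0.18708981 0.30469991]
tube ((315.6371765136719, 223.1103515625), (37.42951965332031, 39.166080474853516), 86.17628479003906) [0.5918 0.1871 0.095 ]
shell ((583.3927001953125, 309.9546813964844), (46.632503509521484, 63.1002082824707), 56.613250732421875) [ 0.5245 -0.0277  0.111 ] [ 0.52050967 -0.02949328  0.105     ]
tube ((315.6051025390625, 223.22340393066406), (36.956119537353516, 39.11470413208008), 86.66120910644531) [0.5917 0.1871 0.095 ]
shell ((583.4804077148438, 310.3373107910156), (46.61363983154297, 62.52338409423828), 54.99336624145508) [ 0.5241 -0.0279  0.111 ] [ 0.52050967 -0.02949328  0.105     ]
[315.59885159 242.8253754 ]
```

View pics/c.png

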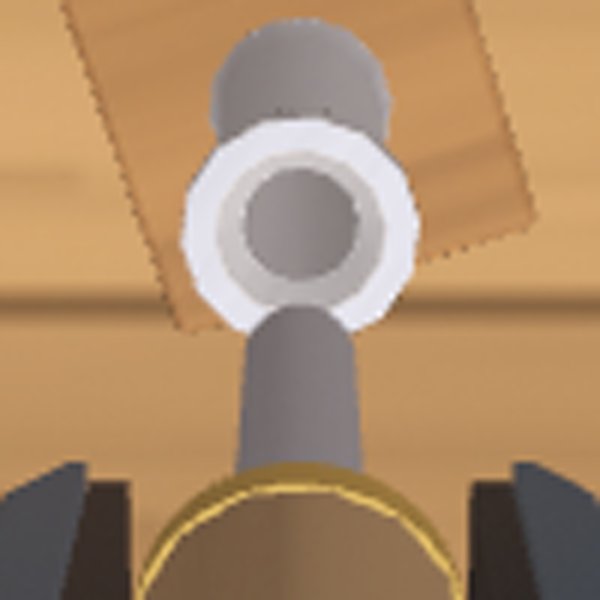

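Request:
send_rows(
  deltas=[
    [1, -1.5, 4.6, 0, 0, 0, 0],
    [1, -3.0, 9.2, 0, 0, 0, 0],
    [1, -4.5, 14, 0, 0, 0, 0],
    [1, -6.0, 18.6, 0, 0, 0, 0],
    [1, -6.8, 21.6, 0, 0, 0, 0],
  ],
)

```text
time_s: 7.58
position: [0.5222, -0.0305, 0.3031]
orientation: [-0.0, 1.0, -0.0, -0.001]
ft_force: [1.2, -0.0, -0.6]
grip_width: 0.0255
finger_force: 45.0
```

Request:
send_rows(
  deltas=[
    [1, 0, 0, 0, 0, 0, 0],
    [1, 0, 0, 0, 0, 0, 0],
    [1, 0, 0, 0, 0, 0, 0],
  ],
)

```text
time_s: 7.95
position: [0.5237, -0.0281, 0.3039]
orientation: [-0.0, 1.0, 0.001, -0.0]
ft_force: [0.2, -0.3, -0.9]
grip_width: 0.0258
finger_force: 45.0
```

Run:
```python
from h import *
s,p,T=wshot("ws0");print(s["time_s"],s["position"],s["orientation"].round(4))
i=np.linalg.inv(T)
P=lambda w:cv2.projectPoints((i@np.r_[w,1])[:3].reshape(1,1,3),np.zeros(3),np.zeros(3),p["mtx"],np.array(p["distortion"],float))[0].ravel()
u=P([.5235,-.0285,.111]);print(u,P(s["position"]-[0,0,.16]))
for lo in(190,210):
    e=blob(p,u,lo,40,45);print("shell",e,onz(p,e[0],.111,T).round(4))
x,y=map(int,u);cv2.imwrite("pics/c2.png",cv2.resize(p["color"][y-60:y+60,x-60:x+60],None,fx=5,fy=5,interpolation=cv2.INTER_CUBIC));print(x-60,y-60)
```

```text
7.95 [ 0.52371304 -0.0281363   0.30387676] [-1.e-04  1.e+00  5.e-04 -3.e-04]
[316.06221798 229.35153824] [315.57565459 242.52371022]
shell ((316.5906982421875, 229.884521484375), (64.17996215820312, 67.4517822265625), 84.99528503417969) [ 0.5231 -0.0289  0.111 ]
shell ((316.52606201171875, 229.96324157714844), (64.18817138671875, 66.72770690917969), 85.87195587158203) [ 0.523  -0.0288  0.111 ]
256 169
```

View pics/c2.png

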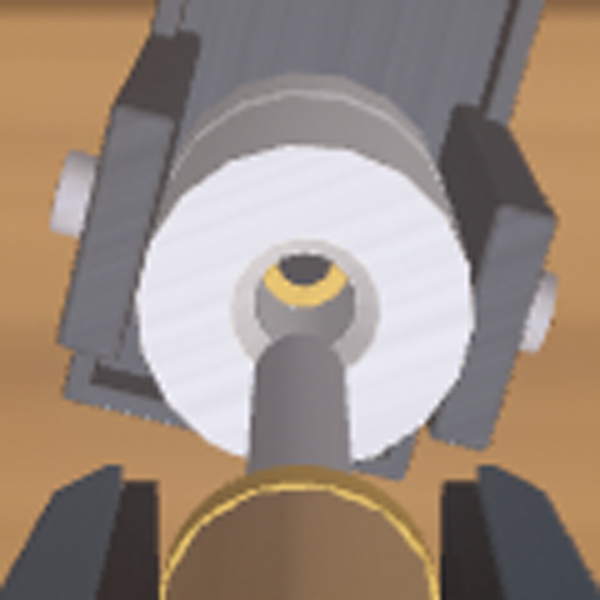

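The bore's lead-in is centred at about (317,230), with the rod about 0.7 mm off in x and in y. I'll correct that and go down.

Request:
send_rows(
  deltas=[
    [1, -0.07, 0.07, 1, 0, 0, 0],
    [1, -0.07, 0.07, 2.5, 0, 0, 0],
    [1, -0.07, 0.07, 3.5, 0, 0, 0],
    [1, -0.07, 0.07, 4.3, 0, 0, 0],
    [1, -0.07, 0.07, 4.7, 0, 0, 0],
  ],
)

```text
time_s: 8.62
position: [0.5229, -0.0296, 0.2566]
orientation: [-0.0, 1.0, 0.0, -0.0]
ft_force: [-0.2, 0.8, -0.8]
grip_width: 0.0253
finger_force: 45.0
```

Request:
send_rows(
  deltas=[
    [1, 0, 0, 0.3, 0, 0, 0],
    [1, 0, 0, 0.6, 0, 0, 0],
    [1, 0, 0, 0.9, 0, 0, 0],
    [1, 0, 0, 1.2, 0, 0, 0],
  ],
)

```text
time_s: 9.12
position: [0.523, -0.0296, 0.2452]
orientation: [0.0, 1.0, 0.0, 0.0]
ft_force: [0.1, -0.5, -0.9]
grip_width: 0.025
finger_force: 45.0
```

Request:
send_rows(
  deltas=[
    [1, 0, 0, 0.4, 0, 0, 0],
    [1, 0, 0, 0.8, 0, 0, 0],
    [1, 0, 0, 1.2, 0, 0, 0],
    [1, 0, 0, 1.6, 0, 0, 0],
    [1, 0, 0, 2.0, 0, 0, 0],
  ],
)

```text
time_s: 9.75
position: [0.5234, -0.0297, 0.2255]
orientation: [0.0, 1.0, 0.0, 0.0]
ft_force: [-1.5, 0.3, 5.5]
grip_width: 0.0255
finger_force: 45.0
```

Request:
send_rows(
  deltas=[
    [1, 0, 0, 0.5, 0, 0, 0],
    [1, 0, 0, 1.0, 0, 0, 0],
    [1, 0, 0, 1.4, 0, 0, 0],
    [1, 0, 0, 1.8, 0, 0, 0],
    [1, 0, 0, 1.9, 0, 0, 0],
  ],
)

```text
time_s: 10.38
position: [0.5227, -0.0296, 0.2058]
orientation: [-0.0, 1.0, 0.0, -0.0]
ft_force: [-0.5, 0.9, -0.5]
grip_width: 0.0253
finger_force: 45.0
```

The drag force has gone, so the bushing should have dropped. I'll draw the rod out and check.

Request:
send_rows(
  deltas=[
    [1, 0, 0, 0, 0, 0, 0],
    [1, 0, 0, -1.5, 0, 0, 0],
    [1, 0, 0, -4.5, 0, 0, 0],
    [1, 0, 0, -7.5, 0, 0, 0],
    [1, 0, 0, -10, 0, 0, 0],
  ],
)

```text
time_s: 11.0
position: [0.5231, -0.0296, 0.3087]
orientation: [0.0, 1.0, 0.0, 0.001]
ft_force: [0.5, -0.2, -1.3]
grip_width: 0.0254
finger_force: 45.0
```

Request:
send_rows(
  deltas=[
    [1, 0, 0, 0, 0, 0, 0],
    [1, 0, 0, 0, 0, 0, 0],
  ],
)

```text
time_s: 11.25
position: [0.5226, -0.0295, 0.3059]
orientation: [-0.0, 1.0, 0.0, -0.0]
ft_force: [-0.6, 0.3, -0.9]
grip_width: 0.0248
finger_force: 45.0
```

Run:
```python
from h import *
s,p,T=wshot("ws1");print(s["time_s"],s["position"],s["orientation"].round(4))
q=manip.capture("scene");t=manip.capture("top")
for n,k in(("w",p),("s",q),("t",t)):print(n,[(np.round(d["point"],3),round(d["score"],2)) for d in manip.boxes_of(k,"bushing")[:3]])
a=cv2.resize(p["color"][160:290,250:380],(400,400),interpolation=cv2.INTER_CUBIC);b=cv2.resize(q["color"][220:310,250:340],(400,400),interpolation=cv2.INTER_CUBIC)
cv2.imwrite("pics/d.png",np.hstack([a,b]))
```

```text
11.25 [ 0.52258737 -0.02954237  0.30590113] [-0.e+00  1.e+00  1.e-04 -1.e-04]
w []
s [(array([0.555, 0.076, 0.018]), 0.69)]
t [(array([ 0.505, -0.208,  0.134]), 0.49)]
```

View pics/d.png

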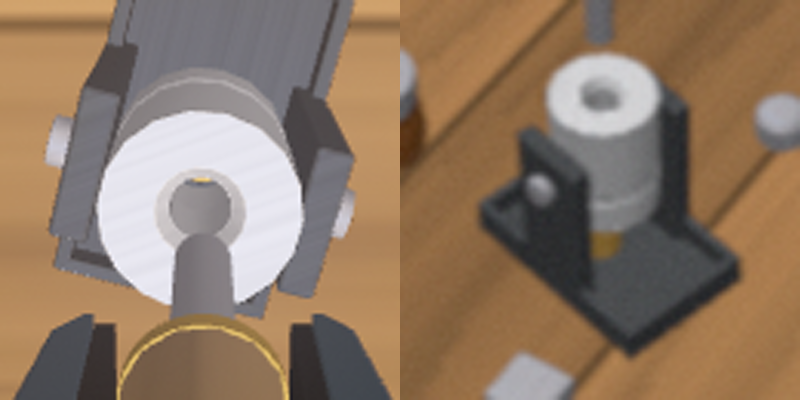

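The left half shows the bore empty and the brass ring visible far below. The right half shows the bushing under the shell, in the tray, at (605,245). I'll take the rod back to its tube.

Request:
send_rows(
  deltas=[
    [1, 1.5, -4.6, 0, 0, 0, 0],
    [1, 3.0, -9.2, 0, 0, 0, 0],
    [1, 4.5, -14, 0, 0, 0, 0],
    [1, 6.0, -18.6, 0, 0, 0, 0],
    [1, 6.9, -21.7, 0, 0, 0, 0],
  ],
)

```text
time_s: 12.18
position: [0.5922, 0.1894, 0.3058]
orientation: [0.0, 1.0, 0.001, -0.0]
ft_force: [0.4, -0.8, -0.9]
grip_width: 0.0253
finger_force: 45.0
```

Request:
send_rows(
  deltas=[
    [1, 0, 0, 0, 0, 0, 0],
    [1, 0, 0, 0, 0, 0, 0],
    [1, 0, 0, 0, 0, 0, 0],
    [1, 0, 0, 0, 0, 0, 0],
  ],
)

```text
time_s: 12.68
position: [0.5918, 0.1867, 0.3063]
orientation: [0.0, 1.0, -0.0, -0.0]
ft_force: [1.0, 0.5, -1.4]
grip_width: 0.0255
finger_force: 45.0
```

Run:
```python
from h import *
s,p,T=wshot("wt0");print(s["time_s"],s["position"],s["orientation"].round(4))
for lo in(190,210):
    e=blob(p,(316,222),lo,40,26);print("tube",e,onz(p,e[0],.095,T).round(4))
```

```text
12.675 [0.59183161 0.18672966 0.30629657] [ 0.e+00  1.e+00 -4.e-04 -0.e+00]
tube ((315.145263671875, 222.8793182373047), (37.25630569458008, 38.80190658569336), 86.467529296875) [0.5918 0.187  0.095 ]
tube ((315.160888671875, 223.07391357421875), (37.00769805908203, 38.44892120361328), 83.33049774169922) [0.5917 0.187  0.095 ]
```

Request:
send_rows(
  deltas=[
    [1, 0, 0, 2.5, 0, 0, 0],
    [1, 0, 0, 4.5, 0, 0, 0],
    [1, 0, 0, 6, 0, 0, 0],
    [1, 0, 0, 7.5, 0, 0, 0],
    [1, 0, 0, 9, 0, 0, 0],
  ],
)

```text
time_s: 13.35
position: [0.592, 0.1874, 0.2154]
orientation: [-0.0, 1.0, 0.0, 0.0]
ft_force: [0.6, 0.7, -0.3]
grip_width: 0.0252
finger_force: 45.0
```

Request:
send_rows(
  deltas=[
    [1, 0, 0, 1, 0, 0, 0],
    [1, 0, 0, 2, 0, 0, 0],
    [1, 0, 0, 2.6, 0, 0, 0],
    [1, 0, 0, 2.8, 0, 0, 0],
    [1, 0, 0, 3.0, 0, 0, 0],
  ],
)

```text
time_s: 13.98
position: [0.5921, 0.1875, 0.1864]
orientation: [-0.0, 1.0, 0.0, 0.0]
ft_force: [0.2, 0.8, -0.9]
grip_width: 0.0255
finger_force: 45.0
```

Request:
send_rows(
  deltas=[
    [1, 0, 0, 0.1, 0, 0, 0],
    [1, 0, 0, 0.2, 0, 0, 0],
    [1, 0, 0, 0.2, 0, 0, 0],
  ],
)

```text
time_s: 14.35
position: [0.5919, 0.1874, 0.1843]
orientation: [-0.0, 1.0, 0.0, 0.0]
ft_force: [0.0, 0.0, -0.8]
grip_width: 0.0253
finger_force: 45.0
```

Nearly home, with no contact yet. Opening the fingers will let the rod drop the last fraction.

Request:
send_rows(
  deltas=[
    [0.2, 0, 0, 0, 0, 0, 0],
    [0, 0, 0, 0, 0, 0, 0],
    [-0.5, 0, 0, 0, 0, 0, 0],
    [-1, 0, 0, 0, 0, 0, 0],
    [-1, 0, 0, 0, 0, 0, 0],
  ],
)

```text
time_s: 14.98
position: [0.5919, 0.1874, 0.1842]
orientation: [-0.0, 1.0, 0.0, -0.0]
ft_force: [-0.0, -0.4, -0.1]
grip_width: 0.0724
finger_force: 0.0
```

Request:
send_rows(
  deltas=[
    [-1, 0, 0, 0, 0, 0, 0],
    [-1, 0, 0, 0, 0, 0, 0],
    [-1, 0, 0, 0, 0, 0, 0],
  ],
)

```text
time_s: 15.35
position: [0.5919, 0.1874, 0.1842]
orientation: [0.0, 1.0, 0.0, -0.0]
ft_force: [0.4, -0.6, -0.4]
grip_width: 0.091
finger_force: 0.0
```

Request:
send_rows(
  deltas=[
    [-1, 0, 0, -2, 0, 0, 0],
    [-1, 0, 0, -5, 0, 0, 0],
    [-1, 0, 0, -10, 0, 0, 0],
    [-1, 0, 0, -10, 0, 0, 0],
    [-1, 0, 0, -10, 0, 0, 0],
  ],
)

```text
time_s: 15.98
position: [0.5918, 0.1874, 0.2849]
orientation: [-0.0, 1.0, 0.0, 0.0]
ft_force: [-0.2, 0.2, -1.0]
grip_width: 0.0911
finger_force: 0.0
```

Run:
```python
from h import *
s,p,T=wshot("wf0");s,p,T=wshot("wf0");print(s["time_s"],s["position"],s["ft_force"])
print(wood(p,(285,350,225,300),T))
q=manip.capture("scene")
a=cv2.resize(p["color"][160:290,250:380],(400,400),interpolation=cv2.INTER_CUBIC);b=cv2.resize(q["color"][165:255,330:420],(400,400),interpolation=cv2.INTER_CUBIC)
cv2.imwrite("pics/f.png",np.hstack([a,b]))
```

```text
16.025 [0.59151516 0.187302   0.28404021] [ 0.07326704  0.42092163 -0.62949595]
(((315.3072814941406, 251.96884155273438), (38.16884231567383, 40.63447952270508), 84.94391632080078), array([0.5921, 0.1874, 0.145 ]))
```

View pics/f.png

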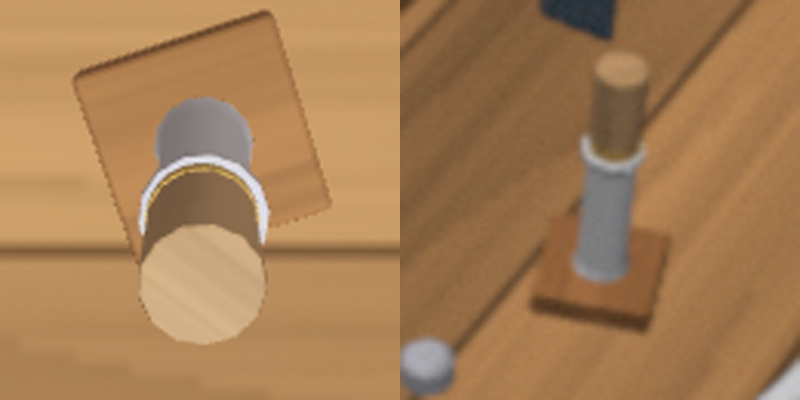

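Both views show the rod upright in its tube with the handle on the rim, and the gripper is clear of it.

```bash
python3 -c "
from plant import manip
print(manip.finish_job())"
```

```text
the job is handed in; nothing more can be done
None
```

I pushed the bushing out into the catch tray, returned the knock-out rod fully home in its own tube, and handed the job in at about 16 s; the hand-in call gave no verdict.

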